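# Press a stool-leg foot plug home with locking pliers

## Task

Lay the loose square leg tube into the forked supports between the pliers' jaws, lime plug towards the moving (rubber-padded) jaw, and let go of it. Squeeze the two blue handles together, evenly from both sides so that the pliers are not wrenched round on their bolt, until the pliers snap over centre and stay locked by themselves, which pushes the plug home; let go of them, then push the red release lever aside so that they spring open again. Treat the pliers gently, leave the pressed part lying in its supports, and leave the other things on the table where they are.

Things in the scene. Friction and masses are not known exactly. Their poses are not given: they have to be found in the camera images.
- clamp: Fixed plywood board (140 x 156 x 14 mm, x -32 to +108 mm) with C-jaw locking pliers bolted flat on it. Origin: on the table under their back. x runs from handles to jaws, y from moving to fixed jaw, z up. All moves in the level plane z = 35 mm; nothing above 55 mm. Steel back: x -14 to +14, y -70 to +58, top 46 mm, a moving link on it to 52 mm. Fixed jaw: bar at y 44 to 56 mm, x 0 to 90 mm.
- fixed_pad (a point): Centre of the face of the fixed jaw's flat steel pad (20 mm square), at x 75, y +38, z 35 mm of the clamp, axes as the clamp.
- moving_pad (a point): Foremost point of the moving jaw's round rubber pad (16 mm across), 92 mm from the fixed pad when open, 64 mm when fully shut on nothing. The jaw bar is hinged at x 0, y -58 mm of the clamp. The pad is sprung (gives up to 9 mm) and keeps the part clamped while the pliers are locked.
- nest (a point): Where the tube's centre belongs: x 75, y -1, z 35 mm of the clamp, axes as the clamp. Two aluminium forks, 8 mm long, 20 mm to either side along y (32 mm free between), hold the tube along y: floor z 24 mm, slot 25 mm wide, walls straight to z 36, flared 40 degrees to z 45 mm. It may lie up to 6 mm off along y before an end meets an open jaw.
- fixed_handle (a point): Fixed blue handle, the place to squeeze: x -58, y +14, z 35 mm of the clamp, axes as the clamp. The bar is 10 mm wide, 14 mm high (z 28 to 42 mm), runs along x and ends at x -78 mm; below it is only the bare table.
- squeeze_grip (a point): Moving blue handle, the place to squeeze, 58 mm along it from its hinge (at x 0, y -6 mm of the clamp; the bar's middle line passes 6 mm beside the hinge), half-way up; x runs along the handle towards the hinge. The bar is 10 mm wide, 14 mm high and reaches 20 mm beyond this point. Over their outsides the handles measure about 66 mm when open, 36 mm when locked.
- squeeze_handle (a joint): Moving handle, rad: 0 = sprung open, grows as it is squeezed to the fixed handle (clamp +y); over centre at 0.34, locked at its rigid stop 0.41. At the place to squeeze it takes some 6 N at first, up to about 15 N as the plug goes in, less near the centre, then it snaps on by itself. Let go before 0.34 it springs open. Over 60 N on the pliers (both fingers added) is too much.
- mount (a joint): Turn of the whole pliers on their springy bolt (upright, at the clamp's origin), rad, 0 at rest, anticlockwise from above positive, stops at -0.045 and 0.045. It shows an uneven squeeze: about 7 N more on one handle than on the other, at the place to squeeze, turn it 0.03 rad; more than 0.033 while squeezing is wrenching. Pushing the lever may turn it freely.
- lever_paddle (a point): Middle of the red paddle on the release lever: 22 mm long, 8 mm thick, 24 mm high (z 29 to 53 mm), 79 mm from the lever's hinge, which is at x -62, y +1 mm of the clamp. It stands clear, 52 to 74 mm beyond the ends of the handles; x runs along the lever towards the jaws, y as the clamp's.
- release_lever (a joint): Release lever, rad: 0 = rest (springs back), grows as the paddle is pushed towards the clamp's +y side; rigid stop at 0.28 (22 mm of paddle travel). On locked pliers it meets the handle at about 0.035 and they spring open at about 0.08 to 0.12; this takes some 5 N at the paddle.
- tube: The loose part: a square black steel leg end, 64 mm long, 22 x 22 mm, with a lime-green foot plug in its +x end, 160 g in all. Origin at the centre of the tube's underside, x along the tube towards the plug. It starts lying on the bare table.
- tube_center (a point): Centre of the tube alone (half-way up and along), axes as the tube.
- plug (a joint): How far the plug has been pushed in, in m: 0 to 0.002 at the start (its 22 x 22 x 6 mm head stands 6 to 8 mm off the tube's end, so the part is up to 78 mm long), 0.008 = fully home. It is stiff: about 8 N move it, and it stays where it is left.
- tea_mug: White mug, 70 mm high, 72 mm wide. Origin under its centre. Leave it alone.
- tea_jar: Amber jar with red cap, 70 mm high, 60 mm wide. Origin under its centre. Leave it alone.
- screwdriver: Yellow screwdriver lying on the table, about 200 mm long. Leave it alone.
- plug_bowl: Blue bowl, 40 mm high, 100 mm wide. Origin under its centre. Leave it alone.
- plug_head (a point): Middle of the plug's outer end face; it moves with the plug.

How it is judged:
By the outcome, as a careful person would: the job done as asked, in the order asked, and still so for the second after the job is handed in, with the robot touching nothing.
It also fails if it takes over 72 s, if anything falls off the work surface, if the arm or the gripper's body presses on something with over 40 N, if the wrist force passes 120 N, or if a joint passes its speed limit or range.

## Robot

A 7-joint arm with a two-finger parallel gripper is mounted at the origin on the work surface. World frame = base frame: x ahead of the robot, y to its left, z up, the work surface at z = 0. Lengths are in mm, angles in rad, forces in N, time in s.
With the tool pointing down it reaches from about 400 to 875 mm from the base axis. Payload 4.4 kg.
Tool frame: the origin (TCP) lies midway between the tips of the shut fingers; the grasp point (between the pads) lies 19 mm behind it; z points along the fingers, y is the line along which they close (so a half turn about z gives the same grasp; the last joint's range is limited). The gripper opens to 85 mm and grips with 20 to 120 N. Pads are 22 mm wide; open, the fingers measure 114 mm over their backs; the gripper's body (76 mm by 85 mm) begins 54 mm behind the grasp point. The pads swing forward as they close: fully open they stand 13 mm farther back than shut.
Start: joints at [1.064, 0.628, 0.038, 1.517, -0.027, 0.996, -0.02], TCP at [277.359, -587.869, 231.313] pointing down, gripper open.
Joint ranges: [-3.06, 3.06], [-0.37, 2.12], [-1.25, 1.32], [0.18, 2.47], [-1.1, 4.24], [0.23, 1.98], [-2.94, 2.94]. Speed limits (rad/s): [2.57, 2.57, 3.14, 3.14, 3.14, 3.14, 3.14].

## Interface

Orientations are given as [roll, pitch, yaw] about the fixed x, y, z axes, in that order (R = Rz(yaw) Ry(pitch) Rx(roll)).
In Python, from cell import read_state, get_image, finish_job gives the robot as it stands.
- The arm moves only by the tool send_rows, never from a script. Its argument "series" is a list of rows, each an object of numbers: "ax", "ay", "az": the turn, a rotation vector about the tool's x, y, z in rad; "dx", "dy", "dz": the shift along the tool's x, y, z in cm; "hand": the closure, from 0 (fully open) to 1 (shut). In form: [{"ax": .., "ay": .., "az": .., "dx": .., "dy": .., "dz": .., "hand": ..}, ...]. A call has 1 to 10 rows; each row is the pose to reach, as a shift and turn from the pose commanded when the call began, along the tool's axes at that moment; what a row does not reach only later rows make up. A row lasts 1/10 s, in which the tool goes at most 50 mm and 8.59 degrees, less where a joint would pass 70% of its speed; a pose out of reach is approached as far as the arm can. A call with a gripper value outside its range is refused whole. The fingers move at their own pace and stop on an object; the grip force is fixed at half the most. Time passes only in rows, so rows that repeat a pose let the fingers close. It gives the time, the measured TCP pose, the force, the opening and the grip force at its end, in the units of the state.
- read_state(): the state, without advancing time (a new reading comes with each control period).
- get_image(name): name is "side" or "top" or "wrist"; returns a dict with "pixels" (420x560x3 uint8, red, green, blue), "mtx" (3x3 intrinsics, pixels), "R" (3x3) and "t" (3): a world point X has camera coordinates R X + t. Camera axes: x right, y down, z forward; pixel columns grow to the right and rows downward; lengths in mm; the calibration is good to about 2 mm. A picture is of the moment at which its call begins. There is no depth.
- finish_job(): hands the job in; it is judged then, once.
The state is a dict: "clock": time; "qpos": joint angles; "qd": joint speeds; "tau": joint torques, N m; "eef_pos": TCP position; "tool_rot": TCP orientation; "force": force on the tool from outside, world axes, zero at the start; "torque": the same for the moment, N m; "width": finger opening in mm; "gripper_force": force on a finger pad.
Only numpy, scipy, OpenCV 4.12 (cv2) and the standard library are available. Lean on these libraries where they do the work, as an engineer would, in place of code of your own. Each camera call takes 0.05 s, during which the arm holds its last target. There are 200 camera calls.

## Working session

There is one attempt and no reset: what is moved stays moved. The work goes in short steps, Python scripts to look and compute and a tool call to move; the robot and the scene stay as the last step left them, time stands still between calls to the robot, and variables do not carry over. Pictures are saved under pics/ and viewed, at most 10 in all, crops included, and the job is handed in when it is done.

Besides the shell and the picture viewer there is one more tool, called after "Call:" as name([rows], argument=value, ...), one row to a line, values as JSON. send_rows: Moves the arm, as the interface text tells. Its arguments: {"type":"object","properties":{"series":{"type":"array","items":{"type":"object","properties":{"ax":{"type":"number"},"ay":{"type":"number"},"az":{"type":"number"},"dx":{"type":"number"},"dy":{"type":"number"},"dz":{"type":"number"},"hand":{"type":"number"}}}}},"required":["series"]}

```bash
mkdir -p pics; ls
python3 - <<'E'
from cell import *
import cv2,numpy as np
s=read_state()
print({k:np.round(v,3) for k,v in s.items()})
for n in("top","side"):
    g=get_image(n); cv2.imwrite(f"pics/{n}0.png",g["pixels"][:,:,::-1]); np.savez(f"pics/{n}0.npz",**g)
    print(n,np.round(g["mtx"],1).tolist(),np.round(g["R"],3).tolist(),np.round(g["t"],1), np.round(-g["R"].T@g["t"]))
E
```

```text
pics
{'clock': np.float64(0.0), 'qpos': array([ 1.064,  0.629,  0.038,  1.518, -0.027,  0.996, -0.02 ]), 'qd': array([-0.   ,  0.   , -0.002,  0.   , -0.001,  0.003,  0.   ]), 'tau': array([-0.0000e+00, -5.6341e+01,  1.2260e+00, -1.9345e+01,  1.1000e-02,
        1.1000e-02, -0.0000e+00]), 'eef_pos': array([ 277.063, -587.283,  230.378]), 'tool_rot': array([-3.14 ,  0.   ,  0.441]), 'force': array([-0.55 ,  0.42 ,  0.621]), 'torque': array([ 0.044,  0.064, -0.051]), 'gripper_force': np.float64(0.0), 'width': np.float64(85.293)}
top [[456.5, 0.0, 281.3], [0.0, 456.5, 211.1], [0.0, 0.0, 1.0]] [[0.05, -0.999, 0.001], [-0.978, -0.049, -0.203], [0.203, 0.01, -0.979]] [  -7.6  576.3 1214.7] [ 317.    9. 1307.]
side [[541.1, 0.0, 286.7], [0.0, 541.1, 201.4], [0.0, 0.0, 1.0]] [[-0.92, -0.392, 0.016], [-0.266, 0.592, -0.761], [0.289, -0.704, -0.648]] [ 528.7  201.8 1083.4] [226. 851. 848.]
```

View pics/top0.png

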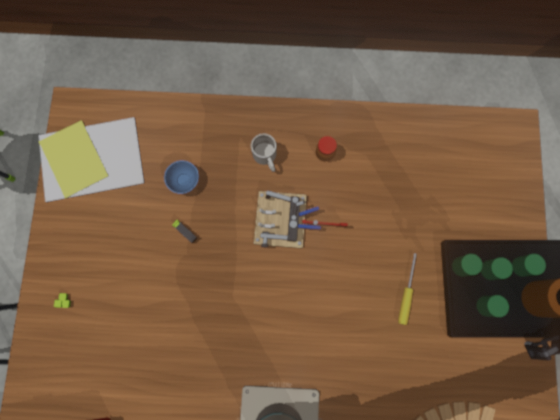

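View pics/side0.png

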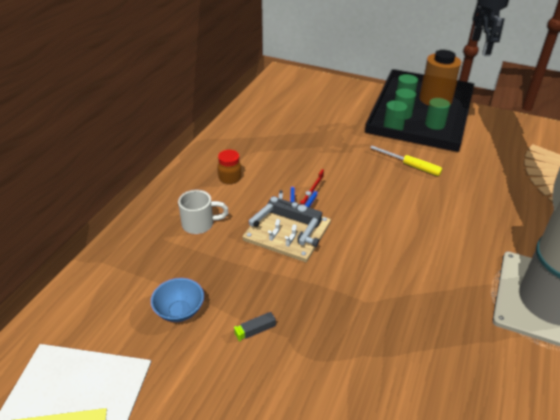

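Top view: the tube is at (185,232) with its lime plug at (178,224). The clamp is at (283,220), jaws to image-left (world +y), blue handles at (310,212) and (312,227), red paddle at (345,225). The side view agrees. Next I measure by colour and move the wrist camera closer.

```bash
cat > h.py <<'E'
from cell import *
import cv2,numpy as np
from scipy.spatial.transform import Rotation as Ro
np.set_printoptions(precision=2,suppress=True)
def ray(g,p):
    d=g["R"].T@np.linalg.inv(g["mtx"])@np.array([p[0],p[1],1.]); return -g["R"].T@g["t"],d
def onz(g,p,z):
    c,d=ray(g,p); return c+d*(z-c[2])/d[2]
def proj(g,X):
    X=np.atleast_2d(X); q=(g["mtx"]@(g["R"]@X.T+g["t"][:,None])).T; return q[:,:2]/q[:,2:]
def tri(g1,p1,g2,p2):
    c1,d1=ray(g1,p1);c2,d2=ray(g2,p2)
    d1/=np.linalg.norm(d1);d2/=np.linalg.norm(d2)
    s=np.linalg.lstsq(np.c_[d1,-d2],c2-c1,rcond=None)[0]
    a,b=c1+d1*s[0],c2+d2*s[1]; return (a+b)/2,np.linalg.norm(a-b)
def hsv(g): return cv2.cvtColor(g["pixels"],cv2.COLOR_RGB2HSV)
RNG=dict(lime=((30,120,90),(50,255,255)),blue=((112,110,50),(130,255,255)),red=((0,180,60),(6,255,255)))
def blobs(g,c,amin=8,show=True):
    m=cv2.inRange(hsv(g),*[np.array(x,np.uint8) for x in RNG[c]])
    n,l,st,ce=cv2.connectedComponentsWithStats(m)
    return [(int(st[i,4]),ce[i].round(1),st[i,:4]) for i in np.argsort(-st[1:,4])+1 if st[i,4]>=amin]
def load(f): return dict(np.load(f))
E
python3 - <<'E'
from h import *
T=load("pics/top0.npz");S=load("pics/side0.npz")
for n,g in(("top",T),("side",S)):
    for c in RNG: print(n,c,[(a,ce.tolist(),b.tolist()) for a,ce,b in blobs(g,c)][:6])
for p,z in (((185,232),22),((178,224),22),((283,220),30),((310,212),35),((312,227),35),((345,225),45)): print(p,onz(T,p,z))
a=cv2.resize(T["pixels"][175:260,240:360],None,fx=6.6,fy=6.6,interpolation=cv2.INTER_CUBIC)
cv2.imwrite("pics/c1.png",a[:,:,::-1])
E
```

```text
top lime [(171, [61.8, 301.1], [54, 293, 16, 15]), (32, [175.8, 223.2], [173, 220, 7, 7])]
top blue [(30, [305.9, 211.7], [299, 209, 16, 6]), (28, [304.7, 226.0], [298, 225, 14, 3])]
top red [(132, [324.1, 145.3], [318, 138, 14, 16]), (13, [104.4, 418.8], [99, 418, 11, 2]), (12, [343.4, 224.4], [340, 224, 7, 2])]
side lime [(478, [75.9, 415.8], [23, 409, 83, 11]), (125, [239.2, 332.1], [234, 325, 11, 16]), (85, [425.1, 163.8], [406, 157, 35, 14]), (11, [439.0, 98.3], [434, 98, 11, 2])]
side blue [(22, [291.7, 193.1], [291, 188, 3, 14]), (10, [313.6, 193.3], [310, 192, 7, 5]), (9, [307.0, 201.0], [305, 198, 5, 7])]
side red [(289, [228.3, 157.3], [218, 149, 21, 17]), (74, [317.2, 180.1], [310, 170, 13, 21]), (24, [303.3, 199.6], [300, 196, 7, 7])]
(185, 232) [509.28 292.2   22.  ]
(178, 224) [531.33 314.31  22.  ]
(283, 220) [556.4   15.22  30.  ]
(310, 212) [582.4  -60.36  35.  ]
(312, 227) [539.46 -67.6   35.  ]
(345, 225) [ 548.01 -159.26   45.  ]
```

View pics/c1.png

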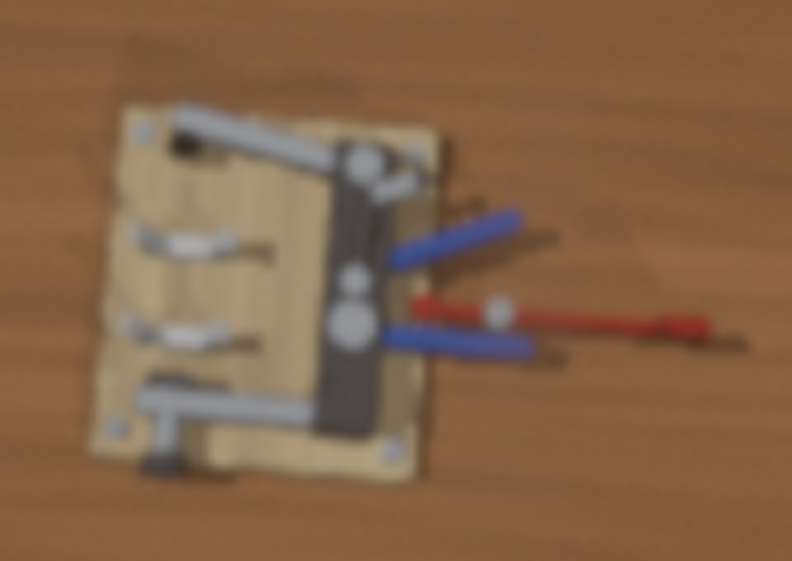

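The crop shows the whole clamp: moving jaw at the top (black rubber pad at (185,145)), fixed jaw at the bottom (pad at (170,382)), forks at (185,243) and (180,335). The handles end at (518,217) and (530,348), and the red paddle is at about (690,325). So clamp +x is roughly world +y and clamp +y roughly world -x. Moving over the clamp for close views.

Call:
send_rows([
  {"dx": 4.4,"dy": -4.2,"dz": -2},
  {"dx": 44.4,"dy": -41.7,"dz": -10},
  {"dx": 44.4,"dy": -41.7,"dz": -10},
  {"dx": 44.4,"dy": -41.7,"dz": -10},
  {"dx": 44.4,"dy": -41.7,"dz": -10},
  {"dx": 44.4,"dy": -41.7,"dz": -10},
  {"dx": 44.4,"dy": -41.7,"dz": -10},
  {"dx": 44.4,"dy": -41.7,"dz": -10},
  {"dx": 44.4,"dy": -41.7,"dz": -10},
  {"dx": 44.4,"dy": -41.7,"dz": -10},
])

```text
invalid input at $.series[0]: expected keys ax, ay, az, dx, dy, dz, hand
```

Call:
send_rows([
  {"ax": 0,"ay": 0,"az": 0,"dx": 44.4,"dy": -41.7,"dz": -10,"hand": 0},
  {"ax": 0,"ay": 0,"az": 0,"dx": 44.4,"dy": -41.7,"dz": -10,"hand": 0},
  {"ax": 0,"ay": 0,"az": 0,"dx": 44.4,"dy": -41.7,"dz": -10,"hand": 0},
  {"ax": 0,"ay": 0,"az": 0,"dx": 44.4,"dy": -41.7,"dz": -10,"hand": 0},
  {"ax": 0,"ay": 0,"az": 0,"dx": 44.4,"dy": -41.7,"dz": -10,"hand": 0},
  {"ax": 0,"ay": 0,"az": 0,"dx": 44.4,"dy": -41.7,"dz": -10,"hand": 0},
  {"ax": 0,"ay": 0,"az": 0,"dx": 44.4,"dy": -41.7,"dz": -10,"hand": 0},
  {"ax": 0,"ay": 0,"az": 0,"dx": 44.4,"dy": -41.7,"dz": -10,"hand": 0},
  {"ax": 0,"ay": 0,"az": 0,"dx": 44.4,"dy": -41.7,"dz": -10,"hand": 0},
  {"ax": 0,"ay": 0,"az": 0,"dx": 44.4,"dy": -41.7,"dz": -10,"hand": 0},
])

```text
clock: 1.1
eef_pos: [458.7, -127.0, 312.6]
tool_rot: [3.142, 0.0, 0.441]
force: [0.6, -0.5, 0.4]
width: 85.4
gripper_force: 0.0
```

Run:
```python
from h import *
g=get_image("wrist");np.savez("pics/w1.npz",**g); cv2.imwrite("pics/w1.png",g["pixels"][:,:,::-1])
s=read_state();R=Ro.from_euler("xyz",s["tool_rot"]).as_matrix()
print(s["eef_pos"],g["mtx"]);c=-g["R"].T@g["t"];print("cam in tool",R.T@(c-s["eef_pos"]), "cam axes in tool\n",R.T@g["R"].T)
print(proj(g,[[556,15,30],[540,-160,45],[556,90,30]]))
for c in RNG: print(c,[(a,ce.tolist(),b.tolist()) for a,ce,b in blobs(g,c,30)][:6])
```

```text
[ 463.02 -117.04  313.91] [[338.18   0.   276.96]
 [  0.   338.18 209.95]
 [  0.     0.     1.  ]]
cam in tool [  70.49    7.89 -141.51] cam axes in tool
 [[-0.01 -0.95 -0.31]
 [ 1.   -0.01 -0.  ]
 [-0.   -0.31  0.95]]
[[200.03  36.45]
 [331.56 118.24]
 [136.75   4.42]]
lime [(167, [360.9, 309.2], [348, 295, 27, 29])]
blue []
red [(403, [309.7, 95.9], [276, 76, 66, 39]), (177, [252.9, 64.2], [242, 55, 25, 20])]
```

View pics/w1.png

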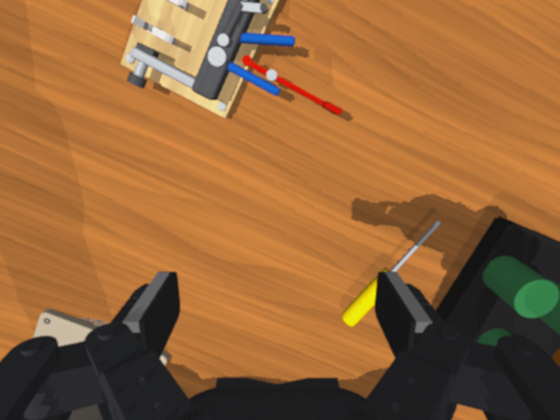

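Wrist view: the clamp is in the top-left. Handle ends are at (293,41) and (278,92), the paddle at (333,107). The camera sits 70 mm along tool +x, image up is tool +x. I'll move nearer, over the clamp.

Call:
send_rows([
  {"ax": 0,"ay": 0,"az": 0.44,"dx": 15.6,"dy": -3.4,"dz": 11.4,"hand": 0},
  {"ax": 0,"ay": 0,"az": 0.44,"dx": 15.6,"dy": -3.4,"dz": 11.4,"hand": 0},
  {"ax": 0,"ay": 0,"az": 0.44,"dx": 15.6,"dy": -3.4,"dz": 11.4,"hand": 0},
  {"ax": 0,"ay": 0,"az": 0.44,"dx": 15.6,"dy": -3.4,"dz": 11.4,"hand": 0},
  {"ax": 0,"ay": 0,"az": 0.44,"dx": 15.6,"dy": -3.4,"dz": 11.4,"hand": 0},
  {"ax": 0,"ay": 0,"az": 0.44,"dx": 15.6,"dy": -3.4,"dz": 11.4,"hand": 0},
  {"ax": 0,"ay": 0,"az": 0.44,"dx": 15.6,"dy": -3.4,"dz": 11.4,"hand": 0},
  {"ax": 0,"ay": 0,"az": 0.44,"dx": 15.6,"dy": -3.4,"dz": 11.4,"hand": 0},
])

```text
clock: 1.95
eef_pos: [584.8, -33.3, 199.6]
tool_rot: [3.141, -0.002, -0.001]
force: [0.3, 0.0, -0.2]
width: 85.4
gripper_force: 0.0
```

Run:
```python
from h import *
g=get_image("wrist");np.savez("pics/w2.npz",**g); cv2.imwrite("pics/w2.png",g["pixels"][:,:,::-1])
print(read_state()["eef_pos"],read_state()["tool_rot"])
for c in RNG: print(c,[(a,ce.tolist(),b.tolist()) for a,ce,b in blobs(g,c,30)][:6])
```

```text
[584.96 -33.1  199.64] [ 3.14 -0.   -0.  ]
lime []
blue []
red [(840, [377.6, 224.5], [328, 219, 92, 15]), (297, [296.8, 220.9], [282, 214, 33, 13])]
```

View pics/w2.png

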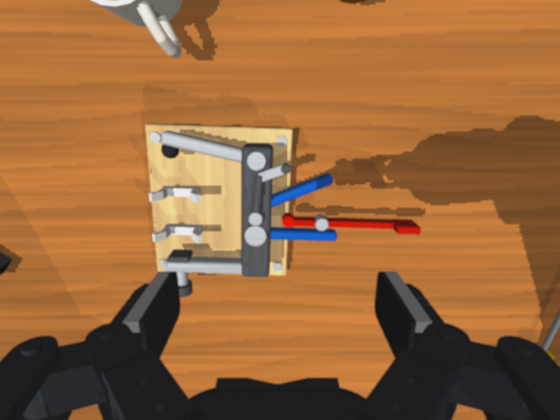

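Wrist view: board corners at about (147,126), (298,128), (290,276), (160,275). Forks are at (175,193) and (178,232), handle ends at (331,180) and (336,236), the paddle from (393,227) to (420,229). I'll take a second view, shifted, for heights.

Call:
send_rows([
  {"ax": 0,"ay": 0,"az": 0,"dx": -2,"dy": -9,"dz": 0,"hand": 0},
  {"ax": 0,"ay": 0,"az": 0,"dx": -2,"dy": -9,"dz": 0,"hand": 0},
  {"ax": 0,"ay": 0,"az": 0,"dx": -2,"dy": -9,"dz": 0,"hand": 0},
  {"ax": 0,"ay": 0,"az": 0,"dx": -2,"dy": -9,"dz": 0,"hand": 0},
])

```text
clock: 2.4
eef_pos: [565.0, 58.9, 199.3]
tool_rot: [-3.141, -0.002, 0.003]
force: [0.2, -0.8, -0.2]
width: 85.4
gripper_force: 0.0
```

```bash
cat >> h.py <<'E'
def board(g,z=14):
    H=hsv(g); m=cv2.inRange(H,np.array((14,40,120),np.uint8),np.array((26,150,255),np.uint8))
    m=cv2.morphologyEx(m,cv2.MORPH_OPEN,np.ones((3,3)))
    n,l,st,ce=cv2.connectedComponentsWithStats(m)
    return m,[(st[i].tolist()) for i in np.argsort(-st[1:,4])[:4]+1]
E
python3 - <<'E'
from h import *
g=get_image("wrist");np.savez("pics/w3.npz",**g); cv2.imwrite("pics/w3.png",g["pixels"][:,:,::-1])
print(read_state()["eef_pos"])
w2=load("pics/w2.npz");H=hsv(w2)
for p in((200,160),(225,240),(153,150),(290,190),(180,272),(100,200),(350,150),(310,187),(310,235),(331,180),(410,228),(256,236),(256,160),(175,193)): print(p,H[p[1],p[0]])
print(board(w2)[1],board(g)[1])
for n,q in (("w2",w2),("w3",g)):
    i=q["pixels"][100:310,120 if n=="w2" else 200:][:, :320]; print(i.shape)
cv2.imwrite("pics/c3.png",cv2.resize(np.hstack([w2["pixels"][110:300,130:430]]),None,fx=2.6,fy=2.6,interpolation=cv2.INTER_CUBIC)[:,:,::-1])
E
```

```text
[565.26  57.21 199.21]
(200, 160) [ 21 103 233]
(225, 240) [ 19 109 219]
(153, 150) [ 20 104 230]
(290, 190) [107 223 161]
(180, 272) [103  12 196]
(100, 200) [ 14 174 190]
(350, 150) [ 14 175 181]
(310, 187) [107 224 207]
(310, 235) [107 225 204]
(331, 180) [111 177 125]
(410, 228) [  2 242 193]
(256, 236) [101  10 206]
(256, 160) [105  10 211]
(175, 193) [  8   4 236]
[[145, 123, 148, 149, 10778], [269, 240, 20, 36, 585], [271, 202, 19, 25, 302], [272, 172, 20, 21, 284]] [[241, 101, 151, 155, 11899], [363, 221, 15, 39, 354], [279, 254, 58, 5, 206], [370, 185, 12, 23, 196]]
(210, 320, 3)
(210, 320, 3)
```

View pics/c3.png

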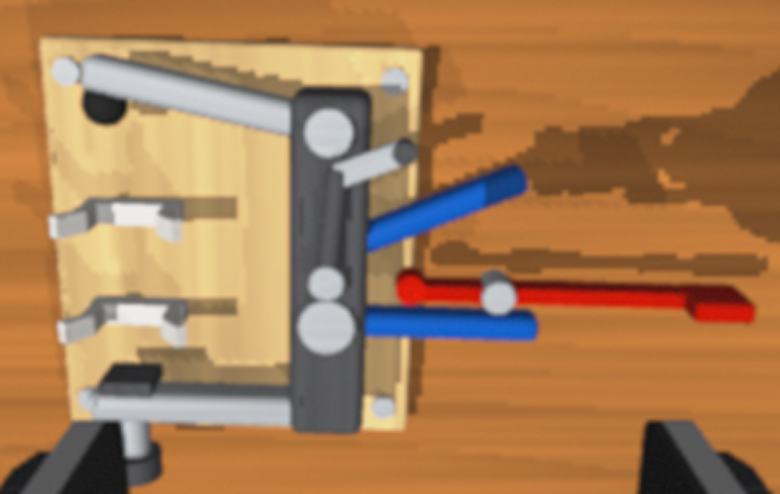

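The crop is clear: fork tops at (130,213) and (130,313), back bolt at (327,327), lever hinge pin at (498,293), handle ends at (517,180) and (530,326), paddle top from (700,293) to (752,300). Now board, handles and lever from both views.

```bash
cat >> h.py <<'E'
def mask(g,lo,hi,amin=60):
    m=cv2.inRange(hsv(g),np.array(lo,np.uint8),np.array(hi,np.uint8)); m[290:]=0
    n,l,st,ce=cv2.connectedComponentsWithStats(m)
    return m,[(l==i,st[i],ce[i]) for i in np.argsort(-st[1:,4])+1 if st[i,4]>=amin]
def boardfit(g,z=14):
    m,_=board(g); x,y=[v for v in _][0][:2]; m[:, :x-4]=0; m[:,x+160:]=0; m[:y-3]=0; m[y+160:]=0
    pts=np.argwhere(cv2.morphologyEx(m,cv2.MORPH_OPEN,np.ones((4,4))))[:,::-1]
    h=cv2.convexHull(pts.astype(np.int32))[:,0]
    q=cv2.approxPolyDP(h[:,None],6,True)[:,0]
    W=np.array([onz(g,p,z)[:2] for p in h],np.float32)
    return q,cv2.minAreaRect(W)
def ends(g,lo,hi,z):
    out=[]
    for m,st,ce in mask(g,lo,hi)[1]:
        W=np.array([onz(g,p,z)[:2] for p in np.argwhere(m)[:,::-1]],np.float32)
        out.append((st[4],ce.round(1),cv2.minAreaRect(W)))
    return out
BL=((100,170,60),(118,255,255));RD=((0,200,60),(6,255,255))
E
python3 - <<'E'
from h import *
a,b=load("pics/w2.npz"),load("pics/w3.npz")
for g in(a,b):
    q,r=boardfit(g); print("board",q.tolist(),r)
    for c in (BL,RD):
        for o in ends(g,*c,42 if c is BL else 50): print(o)
E
```

```text
board [[292, 129], [286, 276], [158, 272], [146, 125]] ((563.0039672851562, 22.68421173095703), (141.28457641601562, 157.3473358154297), 88.12791442871094)
(np.int32(627), array([300.2, 189.5]), ((586.3623046875, -54.562923431396484), (9.708552360534668, 59.640174865722656), 22.33978271484375))
(np.int32(614), array([301.8, 234.1]), ((542.8313598632812, -58.381229400634766), (62.42798614501953, 9.986654281616211), 88.1597900390625))
(np.int32(821), array([377.5, 224.6]), ((553.8683471679688, -123.62677764892578), (84.50984954833984, 12.897336959838867), 88.47359466552734))
(np.int32(286), array([297. , 220.9]), ((559.7514038085938, -53.592506408691406), (28.503774642944336, 11.664325714111328), 89.87793731689453))
board [[392, 108], [373, 259], [242, 254], [243, 103]] ((562.5498046875, 22.763347625732422), (141.0142822265625, 157.27369689941406), 88.375244140625)
(np.int32(666), array([403.9, 168. ]), ((586.6469116210938, -54.74128723144531), (9.91391372680664, 58.33399200439453), 21.353849411010742))
(np.int32(606), array([400.5, 215.1]), ((542.3638916015625, -58.307594299316406), (61.12120056152344, 9.506943702697754), 87.89075469970703))
(np.int32(777), array([480.1, 205.1]), ((554.56103515625, -122.80023193359375), (89.45663452148438, 11.497498512268066), 86.41661834716797))
(np.int32(296), array([395.4, 201.6]), ((559.3076782226562, -49.64732360839844), (11.227893829345703, 31.10255241394043), 0.1284245252609253))
```

Board measures 141x157 mm on z=14 in both views, which matches its given size, and the yaw is 88.2°. I'll now triangulate pins, handles and forks for the origin and heights.

Run:
```python
from h import *
a,b=load("pics/w2.npz"),load("pics/w3.npz")
def circ(g,x0,y0,w,h):
    i=cv2.resize(cv2.cvtColor(g["pixels"],cv2.COLOR_RGB2GRAY)[y0:y0+h,x0:x0+w],None,fx=4,fy=4,interpolation=cv2.INTER_CUBIC)
    c=cv2.HoughCircles(i,cv2.HOUGH_GRADIENT,1,40,param1=120,param2=16,minRadius=20,maxRadius=50)
    return [] if c is None else [(float(x0+(u+.5)/4-.5),float(y0+(v+.5)/4-.5),float(r/4)) for u,v,r in c[0]]
ca=circ(a,236,140,95,140); cb=circ(b,330,115,105,145)
print(np.array(ca),"\n",np.array(cb))
for p in ca:
    for q in cb:
        X,e=tri(a,p,b,q)
        if e<3 and 25<X[2]<70: print("tri",np.round(p,1),np.round(q,1),X,e)
# blue handles & paddle ends: triangulate extreme right point (min clamp x)
def white(g,x0,y0,w,h):
    H=hsv(g)[y0:y0+h,x0:x0+w]; m=((H[...,1]<30)&(H[...,2]>225)).astype(np.uint8)
    n,l,st,ce=cv2.connectedComponentsWithStats(m)
    return [(int(st[i,4]),(ce[i]+[x0,y0]).round(1).tolist(),(st[i,:4]+[x0,y0,0,0]).tolist()) for i in range(1,n) if st[i,4]>20]
print(white(a,140,170,80,75)); print(white(b,240,150,80,75))
```

```text
[[255.75 160.5    9.35]
 [255.25 235.25  10.9 ]
 [321.5  224.75   6.65]
 [255.   218.75   6.65]
 [266.75 149.75   5.97]] 
 [[355.5  215.25  10.68]
 [364.75 137.     9.07]
 [339.5  130.25  11.2 ]]
tri [255.8 160.5   9.4] [364.8 137.    9.1] [615.05 -15.59  52.14] 0.19455252981703497
tri [255.2 235.2  10.9] [355.5 215.2  10.7] [544.54 -13.53  49.27] 0.00226551383393194
[(117, [181.7, 192.5], [174, 189, 16, 8]), (106, [183.6, 230.9], [176, 228, 16, 7])]
[(131, [278.4, 172.4], [270, 169, 18, 8]), (118, [276.1, 212.0], [267, 209, 19, 7])]
```

Run:
```python
from h import *
a,b=load("pics/w2.npz"),load("pics/w3.npz")
yd=np.array([-.9995,.030]);xd=np.array([.030,.9995]);O=np.array([557.3,-14.2])
def cl(X): d=np.array(X[:2])-O; return np.array([d@xd,d@yd,X[2] if len(X)>2 else 0])
for p,q in (((181.7,192.5),(278.4,172.4)),((183.6,230.9),(276.1,212.0))):
    X,e=tri(a,p,b,q); print("fork",X,e,cl(X), cl(onz(a,p,24)),cl(onz(b,q,24)))
# handle & lever ends: tip = extreme along image right
for nm,c in(("blue",BL),("red",RD)):
    T=[]
    for g in(a,b):
        L=mask(g,*c)[1][:2 if nm=="blue" else 1]; L.sort(key=lambda o:o[2][1]); t=[]
        for m,st,ce in L:
            p=np.argwhere(m)[:,::-1]; t.append([np.median(p[p[:,0]>=p[:,0].max()-2],0),ce])
        T.append(t)
    for u,v in zip(*T):
        for k in (0,1):
            X,e=tri(a,u[k],b,v[k]); print(nm,u[k],v[k],X,e,cl(X))
for n in("top","side"):
    g=load(f"pics/{n}0.npz")
    print(n,[ (ar,ce,onz(g,ce,22)) for ar,ce,_ in blobs(g,"lime")][:4])
T=load("pics/top0.npz");S=load("pics/side0.npz")
print(tri(T,(175.8,223.2),S,(239.2,332.1)))
for n,g,(x,y,w,h) in(("top",T,(165,212,40,38)),("side",S,(228,305,60,40))):
    H=hsv(g)[y:y+h,x:x+w]; m=((H[...,2]<75)&(H[...,1]<140)).astype(np.uint8)
    k,l,st,ce=cv2.connectedComponentsWithStats(m); i=1+np.argmax(st[1:,4]); P=np.argwhere(l==i)[:,::-1]+[x,y]
    print(n,st[i],ce[i]+[x,y],cv2.minAreaRect(np.array([onz(g,p,22)[:2] for p in P],np.float32)))
```

```text
fork [580.49  57.13  29.73] 0.5223852832393776 [ 71.99 -21.04  29.73] [ 73.65 -19.76  24.  ] [ 71.86 -19.64  24.  ]
fork [540.71  59.19  28.01] 0.19020465272709822 [72.86 18.78 28.01] [74.   20.26 24.  ] [72.8  20.18 24.  ]
blue [329.5 180. ] [434. 159.] [595.09 -81.79  41.13] 0.26373106039639843 [-66.42 -39.8   41.13]
blue [300.2  189.47] [403.94 167.97] [587.13 -55.02  43.56] 0.25867176828490857 [-39.91 -31.04  43.56]
blue [334.  235.5] [432. 217.] [539.44 -89.14  38.15] 0.3971035999286863 [-75.44  15.61  38.15]
blue [301.79 234.11] [400.51 215.14] [542.4  -57.59  41.74] 0.34091674559481566 [-43.81  13.59  41.74]
red [418. 230.] [524. 210.] [ 551.72 -162.27   55.08] 0.06931856190838227 [-148.16    1.13   55.08]
red [377.54 224.56] [480.09 205.14] [ 553.58 -127.88   45.96] 0.22074453353321669 [-113.73    0.31   45.96]
top [(171, array([ 61.8, 301.1]), array([300.01, 613.94,  22.  ])), (32, array([175.8, 223.2]), array([533.33, 320.81,  22.  ]))]
side [(478, array([ 75.9, 415.8]), array([694.7 , 577.42,  22.  ])), (125, array([239.2, 332.1]), array([529.34, 329.28,  22.  ])), (85, array([425.1, 163.8]), array([ 327.68, -329.36,   22.  ])), (11, array([439. ,  98.3]), array([ 360.57, -683.43,   22.  ]))]
(array([534.05, 322.99,  11.92]), np.float64(1.969140833424691))
top [26 21  7 10 34] [193.26 237.91] ((493.8926696777344, 270.1354675292969), (20.708309173583984, 17.77880859375), 48.660526275634766)
side [ 18  15  30  17 162] [260.33 328.31] ((497.3094482421875, 305.6634216308594), (62.06944274902344, 10.895142555236816), 51.38343811035156)
```

Heights agree with the text (handles ~42, hinge 52, fork floor ~28, paddle top ~54). I'll look at the tube from close by.

Call:
send_rows([
  {"ax": 0,"ay": 0,"az": -0.88,"dx": -4.9,"dy": -24.5,"dz": 4.9,"hand": 0},
  {"ax": 0,"ay": 0,"az": -0.88,"dx": -4.9,"dy": -24.5,"dz": 4.9,"hand": 0},
  {"ax": 0,"ay": 0,"az": -0.88,"dx": -4.9,"dy": -24.5,"dz": 4.9,"hand": 0},
  {"ax": 0,"ay": 0,"az": -0.88,"dx": -4.9,"dy": -24.5,"dz": 4.9,"hand": 0},
  {"ax": 0,"ay": 0,"az": -0.88,"dx": -4.9,"dy": -24.5,"dz": 4.9,"hand": 0},
  {"ax": 0,"ay": 0,"az": -0.88,"dx": -4.9,"dy": -24.5,"dz": 4.9,"hand": 0},
  {"ax": 0,"ay": 0,"az": -0.88,"dx": -4.9,"dy": -24.5,"dz": 4.9,"hand": 0},
  {"ax": 0,"ay": 0,"az": -0.88,"dx": -4.9,"dy": -24.5,"dz": 4.9,"hand": 0},
  {"ax": 0,"ay": 0,"az": -0.88,"dx": -4.9,"dy": -24.5,"dz": 4.9,"hand": 0},
])

```text
clock: 3.35
eef_pos: [517.4, 300.3, 149.6]
tool_rot: [3.14, 0.0, 0.874]
force: [0.2, -0.1, -0.1]
width: 85.5
gripper_force: 0.0
```

Run:
```python
from h import *
g=get_image("wrist");np.savez("pics/w4.npz",**g); cv2.imwrite("pics/w4.png",g["pixels"][:,:,::-1])
print(read_state()["eef_pos"],read_state()["tool_rot"])
b=blobs(g,"lime",30);print(b)
```

```text
[517.22 300.77 149.69] [3.14 0.   0.88]
[(476, array([275. , 166.2]), array([262, 157,  27,  20], dtype=int32))]
```

View pics/w4.png

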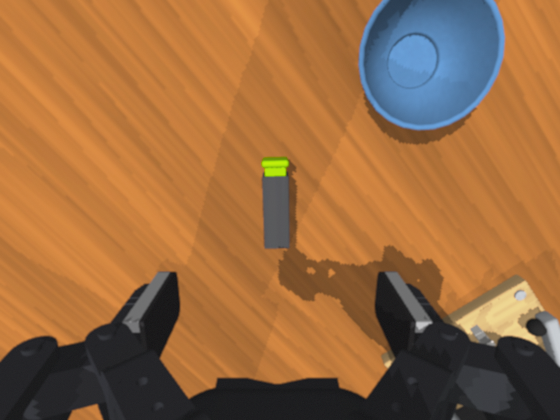

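The tube is nearly aligned with the tool: dark body from (276,177) to (276,248), lime plug at (275,166), bowl clear at (430,60). Measuring exactly.

```bash
cat >> h.py <<'E'
def toolmove(P,yaw,ref=None):
    s=read_state();p=s["eef_pos"];R=Ro.from_euler("xyz",s["tool_rot"]).as_matrix()
    y=s["tool_rot"][2]; dy=(yaw-y+np.pi)%(2*np.pi)-np.pi
    print("pose",p,s["tool_rot"],"-> d(cm)",R.T@(np.array(P)-p)/10,"az",-dy,"f",s["force"],s["width"])
E
python3 - <<'E'
from h import *
g=load("pics/w4.npz");H=hsv(g)
m=((H[...,2]<110)&(H[...,1]<110)); m[:150]=0;m[260:]=0;m[:,:250]=0;m[:,:]&=True;m[:,300:]=0
k,l,st,ce=cv2.connectedComponentsWithStats(m.astype(np.uint8)); i=1+np.argmax(st[1:,4]);P=np.argwhere(l==i)[:,::-1]
print(st[i],ce[i])
r=cv2.minAreaRect(np.array([onz(g,p,22)[:2] for p in P],np.float32)); print(r)
lm=cv2.inRange(H,np.array((30,120,90),np.uint8),np.array((50,255,255),np.uint8)); lm[:, :250]=0;lm[:,300:]=0
r2=cv2.minAreaRect(np.array([onz(g,p,22)[:2] for p in np.argwhere(lm[:260])[:,::-1]],np.float32)); print(r2)
T=load("pics/top0.npz")
c=blobs(g,"lime",30)[0][1]; print("lime height",tri(T,(175.8,223.2),g,c))
toolmove([r[0][0],r[0][1],3],0.88)
E
```

```text
[ 262  172   28   76 1837] [276.1  211.57]
((510.83819580078125, 292.81036376953125), (66.27193450927734, 21.793399810791016), 51.24418258666992)
((534.4636840820312, 322.28131103515625), (15.481096267700195, 20.98734474182129), 50.069217681884766)
lime height (array([534.11, 321.9 ,  17.46]), np.float64(0.02856368876418812))
pose [517.22 300.77 149.69] [3.14 0.   0.88] -> d(cm) [-1.02 -0.   14.67] az -0.0047968810410257134 f [ 0.04 -0.17  0.03] 85.2117921860517
```

Call:
send_rows([
  {"ax": 0,"ay": 0,"az": -0.01,"dx": -1.0,"dy": 0,"dz": 5,"hand": 0},
  {"ax": 0,"ay": 0,"az": -0.01,"dx": -1.0,"dy": 0,"dz": 9,"hand": 0},
  {"ax": 0,"ay": 0,"az": -0.01,"dx": -1.0,"dy": 0,"dz": 12,"hand": 0},
  {"ax": 0,"ay": 0,"az": -0.01,"dx": -1.0,"dy": 0,"dz": 14,"hand": 0},
  {"ax": 0,"ay": 0,"az": -0.01,"dx": -1.0,"dy": 0,"dz": 14.5,"hand": 0},
  {"ax": 0,"ay": 0,"az": -0.01,"dx": -1.0,"dy": 0,"dz": 14.5,"hand": 0.2},
  {"ax": 0,"ay": 0,"az": -0.01,"dx": -1.0,"dy": 0,"dz": 14.5,"hand": 0.5},
  {"ax": 0,"ay": 0,"az": -0.01,"dx": -1.0,"dy": 0,"dz": 14.5,"hand": 0.7},
  {"ax": 0,"ay": 0,"az": -0.01,"dx": -1.0,"dy": 0,"dz": 14.5,"hand": 0.9},
  {"ax": 0,"ay": 0,"az": -0.01,"dx": -1.0,"dy": 0,"dz": 14.5,"hand": 1},
])

```text
clock: 4.4
eef_pos: [510.4, 295.9, 5.6]
tool_rot: [3.141, -0.002, 0.89]
force: [-1.0, -1.1, 7.5]
width: 20.6
gripper_force: 59.9
```

Call:
send_rows([
  {"ax": 0,"ay": 0,"az": 0,"dx": 0,"dy": 0,"dz": 0,"hand": 1},
  {"ax": 0,"ay": 0,"az": 0,"dx": 0,"dy": 0,"dz": 0,"hand": 1},
  {"ax": 0,"ay": 0,"az": 0,"dx": 0,"dy": 0,"dz": 0,"hand": 1},
  {"ax": 0,"ay": 0,"az": 0,"dx": 0,"dy": 0,"dz": 0,"hand": 1},
])

```text
clock: 4.8
eef_pos: [510.4, 296.0, 5.6]
tool_rot: [3.141, -0.002, 0.891]
force: [-0.9, -1.1, 5.1]
width: 20.6
gripper_force: 59.8
```

Gripped (pad reading 20.6 for a 22 mm tube). Lift and hover over the nest.

Call:
send_rows([
  {"ax": 0,"ay": 0,"az": 0,"dx": 0,"dy": 0,"dz": -4,"hand": 1},
  {"ax": 0,"ay": 0,"az": 0,"dx": 0,"dy": 0,"dz": -9,"hand": 1},
  {"ax": 0,"ay": 0,"az": 0,"dx": 0,"dy": 0,"dz": -14,"hand": 1},
  {"ax": 0,"ay": 0,"az": 0.1,"dx": -2,"dy": 2.5,"dz": -15,"hand": 1},
  {"ax": 0,"ay": 0,"az": 0.24,"dx": -5,"dy": 6,"dz": -15,"hand": 1},
  {"ax": 0,"ay": 0,"az": 0.38,"dx": -8,"dy": 9.5,"dz": -15,"hand": 1},
  {"ax": 0,"ay": 0,"az": 0.52,"dx": -10.5,"dy": 12.5,"dz": -15,"hand": 1},
  {"ax": 0,"ay": 0,"az": 0.66,"dx": -12.8,"dy": 15.5,"dz": -15,"hand": 1},
  {"ax": 0,"ay": 0,"az": 0.8,"dx": -14.5,"dy": 18,"dz": -15,"hand": 1},
  {"ax": 0,"ay": 0,"az": 0.92,"dx": -15.1,"dy": 18.8,"dz": -15,"hand": 1},
])

```text
clock: 5.8
eef_pos: [561.3, 55.0, 154.6]
tool_rot: [3.139, -0.001, -0.04]
force: [-0.1, 0.1, -0.9]
width: 20.8
gripper_force: 59.3
```

Call:
send_rows([
  {"ax": 0,"ay": 0,"az": 0,"dx": 0,"dy": 0,"dz": 0,"hand": 1},
  {"ax": 0,"ay": 0,"az": 0,"dx": 0,"dy": 0,"dz": 0,"hand": 1},
  {"ax": 0,"ay": 0,"az": 0,"dx": 0,"dy": 0,"dz": 0,"hand": 1},
])

```text
clock: 6.1
eef_pos: [560.2, 61.8, 154.3]
tool_rot: [-3.14, 0.0, -0.025]
force: [0.5, 0.0, -2.2]
width: 20.8
gripper_force: 59.3
```

Run:
```python
from h import *
g=get_image("wrist");np.savez("pics/w5.npz",**g); cv2.imwrite("pics/w5.png",g["pixels"][:,:,::-1])
toolmove([562,60,150],-.03)
```

```text
pose [560.29  61.73 154.31] [-3.14  0.   -0.03] -> d(cm) [0.18 0.17 0.43] az 0.004789395925004936 f [ 0.7  -0.23 -1.06] 20.664381853967733
```

View pics/w5.png

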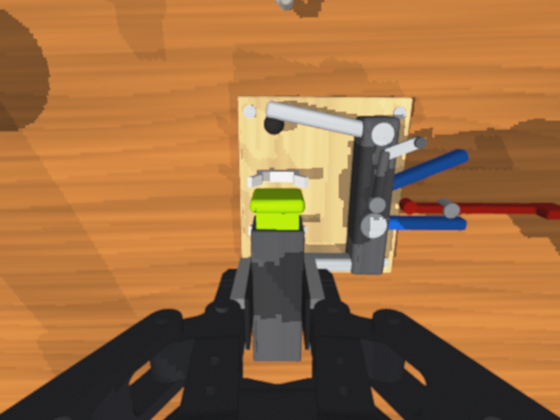

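The tube is held straight, its body from (278,232) to (278,360) with the plug at (277,205). The far fork is visible at (280,178), with the jaw clear of it. Computing tube-to-fork offsets in this view.

Run:
```python
from h import *
g=load("pics/w5.npz");H=hsv(g);a=load("pics/w2.npz");b=load("pics/w3.npz")
# fork
h=H[168:190,240:315]; m=((h[...,1]<30)&(h[...,2]>150)).astype(np.uint8)
k,l,st,ce=cv2.connectedComponentsWithStats(m)
for i in range(1,k):
    if st[i,4]>15: print("fork comp",st[i]+[240,168,0,0,0],ce[i]+[240,168])
m=((h[...,1]<30)&(h[...,2]>225)); c=np.argwhere(m).mean(0)[::-1]+[240,168]; print("floor c",c,onz(g,c,24),onz(g,c,28))
print("tri",tri(a,(181.7,192.5),g,c),tri(b,(278.4,172.4),g,c))
# tube
zt=154.3-5.6+22
lm=cv2.inRange(H,np.array((28,120,90),np.uint8),np.array((50,255,255),np.uint8)); P=np.argwhere(lm)[:,::-1]
r=cv2.boundingRect(P.astype(np.int32)); print("lime",r)
for row in(205,225,240,255): 
    v=g["pixels"][row,235:320].astype(int); 
    print(row,H[row,240:316:3,2].tolist() if row>230 else np.flatnonzero(lm[row])[[0,-1]])
for p in((r[0]-.5,205),(r[0]+r[2]-.5,205),(277.5,232),(277.5,360)): print(p,onz(g,p,zt))
print(boardfit(g))
```

```text
fork comp [248 171  60  17 613] [278.29 178.17]
floor c [282.57 178.26] [578.06  56.46  24.  ] [578.94  56.51  28.  ]
tri (array([580.42,  56.64,  31.37]), np.float64(1.4776567630483433)) (array([590.02,  57.21,  78.68]), np.float64(0.2889304319725736))
lime (250, 188, 55, 43)
205 [250 304]
225 [256 299]
240 [199, 240, 238, 234, 93, 96, 95, 97, 96, 97, 96, 97, 97, 97, 97, 95, 97, 97, 96, 96, 95, 81, 232, 230, 225, 224]
255 [191, 238, 238, 228, 99, 96, 95, 97, 98, 97, 97, 97, 97, 97, 97, 62, 61, 62, 61, 60, 60, 61, 94, 94, 94, 93]
(249.5, 205) [599.91  71.28 170.7 ]
(304.5, 205) [599.37  49.72 170.7 ]
(277.5, 232) [588.29  60.58 170.7 ]
(277.5, 360) [525.33  62.13 170.7 ]
(array([[395, 256],
       [242, 256],
       [239,  97],
       [397,  98]], dtype=int32), ((571.5121459960938, 23.122299194335938), (141.13487243652344, 138.81637573242188), 88.57276916503906))
```

Run:
```python
from h import *
yd=np.array([-.9995,.030]);xd=np.array([.030,.9995]);O=np.array([557.3,-14.2])
for n,boxes in(("w2",[(140,183,70,20),(140,222,70,20)]),("w3",[(238,160,70,24),(238,200,70,26)]),("w5",[(243,168,70,22)])):
    g=load(f"pics/{n}.npz");H=hsv(g)
    for x,y,w,h in boxes:
        m=((H[y:y+h,x:x+w,1]<35)&(H[y:y+h,x:x+w,2]>130)).astype(np.uint8)
        k,l,st,ce=cv2.connectedComponentsWithStats(m);i=1+np.argmax(st[1:,4]);P=np.argwhere(l==i)[:,::-1]+[x,y]
        L=P[P[:,0]==P[:,0].min()].mean(0)-[.5,0];R=P[P[:,0]==P[:,0].max()].mean(0)+[.5,0]
        A,B=onz(g,L,45)[:2],onz(g,R,45)[:2]; M=(A+B)/2
        print(n,L,R,A,B,"w",np.linalg.norm(A-B),"clamp",(M-O)@xd,(M-O)@yd)
```

```text
w2 [166.5 191. ] [199.5 197.8] [586.17  66.42] [579.71  36.93] w 30.195252744726705 clamp 66.60970737493955 -23.650252927606367
w2 [169.5 229.4] [200.5 238. ] [548.92  67.34] [540.13  38.78] w 29.877044449088192 clamp 66.84077555205567 14.787466694088215
w3 [248.5 175. ] [300.5 174. ] [580.85  83.9 ] [581.87  37.41] w 46.50155465300668 clamp 75.53667886823348 -21.80377197990489
w3 [248.5 217.5] [297.5 218.5] [540.69  84.82] [539.8   39.21] w 45.61777591250008 clamp 75.66604578238237 19.333587704817834
w5 [247.5 181.5] [307.5 181.5] [580.82  83.51] [579.67  37.71] w 45.813876148423994 clamp 75.46567010511147 -20.688667958122245
```

Fork centre is at clamp x 75.5, width 46, consistent in two views, and the tube is 63-64 mm long. Descend into the forks.

Call:
send_rows([
  {"ax": 0,"ay": 0,"az": 0.005,"dx": 0.18,"dy": 0.04,"dz": 3,"hand": 1},
  {"ax": 0,"ay": 0,"az": 0.005,"dx": 0.18,"dy": 0.04,"dz": 6.5,"hand": 1},
  {"ax": 0,"ay": 0,"az": 0.005,"dx": 0.18,"dy": 0.04,"dz": 9,"hand": 1},
  {"ax": 0,"ay": 0,"az": 0.005,"dx": 0.18,"dy": 0.04,"dz": 10,"hand": 1},
  {"ax": 0,"ay": 0,"az": 0.005,"dx": 0.18,"dy": 0.04,"dz": 10.5,"hand": 1},
  {"ax": 0,"ay": 0,"az": 0.005,"dx": 0.18,"dy": 0.04,"dz": 11,"hand": 1},
  {"ax": 0,"ay": 0,"az": 0.005,"dx": 0.18,"dy": 0.04,"dz": 11.4,"hand": 1},
  {"ax": 0,"ay": 0,"az": 0.005,"dx": 0.18,"dy": 0.04,"dz": 11.8,"hand": 1},
  {"ax": 0,"ay": 0,"az": 0.005,"dx": 0.18,"dy": 0.04,"dz": 12.1,"hand": 1},
  {"ax": 0,"ay": 0,"az": 0.005,"dx": 0.18,"dy": 0.04,"dz": 12.3,"hand": 1},
])

```text
clock: 7.15
eef_pos: [562.9, 60.0, 31.5]
tool_rot: [-3.141, -0.001, -0.034]
force: [0.5, 1.8, 0.4]
width: 20.6
gripper_force: 59.4
```

Run:
```python
from h import *
toolmove([562.1,61,29.6],-.03)
```

```text
pose [562.85  60.05  31.52] [-3.14 -0.   -0.03] -> d(cm) [-0.08 -0.09  0.19] az -0.0038004639716913147 f [0.47 1.82 0.41] 20.647060120409265
```

Call:
send_rows([
  {"ax": 0,"ay": 0,"az": 0,"dx": -0.05,"dy": -0.05,"dz": 0.1,"hand": 1},
  {"ax": 0,"ay": 0,"az": 0,"dx": -0.05,"dy": -0.05,"dz": 0.15,"hand": 1},
  {"ax": 0,"ay": 0,"az": 0,"dx": -0.05,"dy": -0.05,"dz": 0.17,"hand": 1},
  {"ax": 0,"ay": 0,"az": 0,"dx": -0.05,"dy": -0.05,"dz": 0.17,"hand": 1},
])

```text
clock: 7.55
eef_pos: [562.0, 60.1, 29.7]
tool_rot: [-3.142, -0.0, -0.034]
force: [-0.5, 1.8, -0.9]
width: 20.7
gripper_force: 59.4
```

Call:
send_rows([
  {"ax": 0,"ay": 0,"az": 0,"dx": 0,"dy": 0,"dz": 0.03,"hand": 1},
  {"ax": 0,"ay": 0,"az": 0,"dx": 0,"dy": 0,"dz": 0.03,"hand": 0.72},
  {"ax": 0,"ay": 0,"az": 0,"dx": 0,"dy": 0,"dz": 0.03,"hand": 0.6},
  {"ax": 0,"ay": 0,"az": 0,"dx": 0,"dy": 0,"dz": 0.03,"hand": 0.55},
  {"ax": 0,"ay": 0,"az": 0,"dx": 0,"dy": 0,"dz": 0.03,"hand": 0.55},
])

```text
clock: 8.05
eef_pos: [562.1, 59.8, 29.3]
tool_rot: [3.141, -0.0, -0.034]
force: [1.0, -0.8, -0.2]
width: 38.2
gripper_force: 0.0
```

Call:
send_rows([
  {"ax": 0,"ay": 0,"az": 0,"dx": 0,"dy": 0,"dz": -2,"hand": 0.55},
  {"ax": 0,"ay": 0,"az": 0,"dx": 0,"dy": 0,"dz": -5,"hand": 0.55},
  {"ax": 0,"ay": 0,"az": 0,"dx": 0,"dy": 0,"dz": -9,"hand": 0.55},
  {"ax": 0,"ay": 0,"az": -0.14,"dx": 0,"dy": 0,"dz": -14,"hand": 0.3},
  {"ax": 0,"ay": 0,"az": -0.28,"dx": 0,"dy": 3,"dz": -17,"hand": 0},
  {"ax": 0,"ay": 0,"az": -0.42,"dx": 0,"dy": 6,"dz": -17,"hand": 0},
  {"ax": 0,"ay": 0,"az": -0.56,"dx": 0.5,"dy": 9,"dz": -17,"hand": 0},
  {"ax": 0,"ay": 0,"az": -0.7,"dx": 1.1,"dy": 12,"dz": -17,"hand": 0},
  {"ax": 0,"ay": 0,"az": -0.84,"dx": 1.1,"dy": 13,"dz": -17,"hand": 0},
  {"ax": 0,"ay": 0,"az": -0.98,"dx": 1.1,"dy": 13,"dz": -17,"hand": 0},
])

```text
clock: 9.05
eef_pos: [568.2, -73.7, 199.2]
tool_rot: [3.141, 0.002, 0.947]
force: [0.3, 0.1, -0.9]
width: 85.4
gripper_force: 0.0
```

Call:
send_rows([
  {"ax": 0,"ay": 0,"az": -0.14,"dx": 0,"dy": 0,"dz": 0,"hand": 0},
  {"ax": 0,"ay": 0,"az": -0.28,"dx": 0,"dy": 0,"dz": 0,"hand": 0},
  {"ax": 0,"ay": 0,"az": -0.42,"dx": 0,"dy": 0,"dz": 0,"hand": 0},
  {"ax": 0,"ay": 0,"az": -0.56,"dx": 0,"dy": 0,"dz": 0,"hand": 0},
  {"ax": 0,"ay": 0,"az": -0.6,"dx": 0,"dy": 0,"dz": 0,"hand": 0},
  {"ax": 0,"ay": 0,"az": -0.6,"dx": 0,"dy": 0,"dz": 0,"hand": 0},
])

```text
clock: 9.65
eef_pos: [568.3, -70.6, 199.2]
tool_rot: [-3.141, -0.0, 1.545]
force: [-0.7, 0.3, 0.1]
width: 85.2
gripper_force: 0.0
```

Run:
```python
from h import *
g=get_image("wrist");np.savez("pics/w6.npz",**g); cv2.imwrite("pics/w6.png",g["pixels"][:,:,::-1])
toolmove([569.6,-72.6,180],1.541); print(read_state()["qpos"])
```

```text
pose [568.4  -70.56 199.21] [-3.14  0.    1.54] -> d(cm) [-0.2   0.13  1.92] az 0.00332160182949659 f [ 0.3  -0.13  0.01] 85.54496997356772
[ 0.35  0.59 -0.43  1.76  0.31  0.86 -0.25]
```

View pics/w6.png

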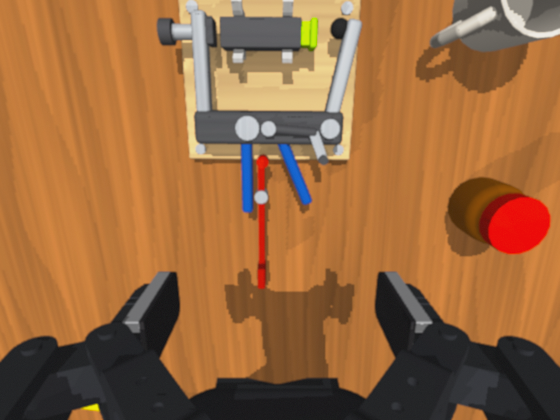

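The tube sits in both forks with the lime plug at (310,33) towards the rubber pad at (338,28), and there is clearance at both ends. Handles end at (247,210) and (305,203), the paddle is at (262,275). Refining handle positions in this view.

Run:
```python
from h import *
g=load("pics/w6.npz");yd=np.array([-.9995,.030]);xd=np.array([.030,.9995]);O=np.array([557.3,-14.2])
cl=lambda M:np.round([(M[:2]-O)@xd,(M[:2]-O)@yd],1)
for m,st,ce in mask(g,*BL)[1][:2]:
    for f in(0.35,0.9):
        r=int(st[1]+f*st[3]); c=np.flatnonzero(m[r]); 
        print("handle row",r,c[[0,-1]],[cl(onz(g,(x,r),42)) for x in(c[0]-.5,c[-1]+.5)])
    r=st[1]+st[3]-.5; print(" end",cl(onz(g,(ce[0],r),42)))
for m,st,ce in mask(g,*RD)[1][:2]:
    print("red",st,cl(onz(g,ce,50)),[cl(onz(g,p,53)) for p in((st[0]-.5,275),(st[0]+st[2]-.5,275))])
for p in((246.5,128),(330,128)): print(cl(onz(g,p,51)))
# top camera cross-check
T=get_image("top");np.savez("pics/t2.npz",**T)
toolmove([569.6,-72.6,16],1.541)
```

```text
handle row 167 [242 251] [array([-34.3,  19.2]), array([-34.2,  10.2])]
handle row 205 [243 251] [array([-69.8,  19.3]), array([-69.8,  10.9])]
 end [-76.2  15.5]
handle row 165 [287 296] [array([-32.3, -21.1]), array([-32.2, -30. ])]
handle row 198 [301 309] [array([-62.8, -34.4]), array([-62.8, -42.7])]
 end [-68.2 -29.1]
red [ 480  194   70   60 3263] [ -83.5 -230.5] [array([-135.3, -206.6]), array([-134.9, -273.4])]
red [258 205   8  84 546] [-110.1    1.7] [array([-136.4,    5.6]), array([-136.4,   -2.1])]
[ 0.5 13.1]
[  0.8 -57. ]
pose [568.42 -70.5  199.26] [-3.14  0.    1.54] -> d(cm) [-0.2   0.13 18.33] az 0.0032807836581820737 f [ 0.47 -0.03 -0.32] 85.19250023160927
```

Everything agrees to ~0.5 mm with the clamp model: fixed handle outside at y +19.3, moving handle outside at about -41 at x -58. Descend around the handles.

Call:
send_rows([
  {"ax": 0,"ay": 0,"az": 0.003,"dx": -0.2,"dy": -0.09,"dz": 4,"hand": 0},
  {"ax": 0,"ay": 0,"az": 0.003,"dx": -0.2,"dy": -0.09,"dz": 8,"hand": 0},
  {"ax": 0,"ay": 0,"az": 0.003,"dx": -0.2,"dy": -0.09,"dz": 11.5,"hand": 0},
  {"ax": 0,"ay": 0,"az": 0.003,"dx": -0.2,"dy": -0.09,"dz": 13.5,"hand": 0},
  {"ax": 0,"ay": 0,"az": 0.003,"dx": -0.2,"dy": -0.09,"dz": 15.5,"hand": 0},
  {"ax": 0,"ay": 0,"az": 0.003,"dx": -0.2,"dy": -0.09,"dz": 17,"hand": 0},
  {"ax": 0,"ay": 0,"az": 0.003,"dx": -0.2,"dy": -0.09,"dz": 18,"hand": 0},
  {"ax": 0,"ay": 0,"az": 0.003,"dx": -0.2,"dy": -0.09,"dz": 18.6,"hand": 0},
  {"ax": 0,"ay": 0,"az": 0.003,"dx": -0.2,"dy": -0.09,"dz": 18.6,"hand": 0.1},
  {"ax": 0,"ay": 0,"az": 0.003,"dx": -0.2,"dy": -0.09,"dz": 18.6,"hand": 0.2},
])

```text
clock: 10.75
eef_pos: [568.1, -72.2, 13.9]
tool_rot: [3.14, 0.0, 1.543]
force: [-0.9, 0.9, 0.7]
width: 68.4
gripper_force: 0.0
```

Call:
send_rows([
  {"ax": 0,"ay": 0,"az": 0,"dx": 0,"dy": 0,"dz": 0,"hand": 0.2},
  {"ax": 0,"ay": 0,"az": 0,"dx": 0,"dy": 0,"dz": 0,"hand": 0.2},
])

```text
clock: 10.95
eef_pos: [568.1, -72.4, 14.0]
tool_rot: [3.14, 0.0, 1.543]
force: [-0.2, 0.3, 0.1]
width: 68.3
gripper_force: 0.0
```

```bash
cat >> h.py <<'E'
def st():
    s=read_state();yd=np.array([-.9995,.030]);xd=np.array([.030,.9995]);O=np.array([557.3,-14.2]);d=s["eef_pos"][:2]-O
    print("t",round(s["clock"],2),"clamp xy",np.round([d@xd,d@yd],2),"z",s["eef_pos"][2],"rot",s["tool_rot"],"F clampx,y",np.round([s["force"][:2]@xd,s["force"][:2]@yd],1),s["force"],"w",s["width"],"gf",s["gripper_force"])
E
python3 -c "from h import *; st(); w=get_image('wrist'); np.savez('pics/w7.npz',**w); cv2.imwrite('pics/w7.png',w['pixels'][:,:,::-1])"
```

```text
t 10.95 clamp xy [-57.81 -12.56] z 14.022613428291741 rot [3.14 0.   1.54] F clampx,y [0.3 0.2] [-0.22  0.28  0.09] w 68.25871937934592 gf 0.0
```

View pics/w7.png

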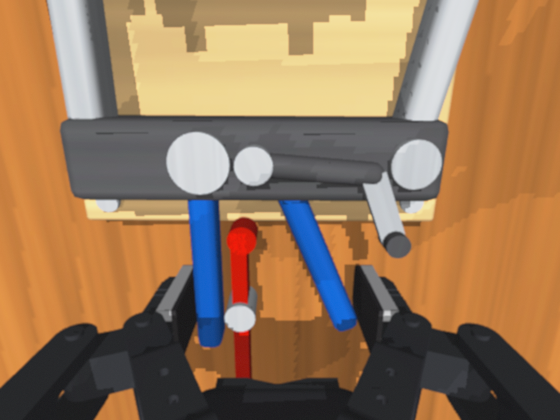

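Fingers straddle both handles: left pad by the fixed handle at (207,300), right pad by the moving handle at (340,310), level with them. I'll close in small steps, shifting the hand by half the closing, and watch the net force.

Call:
send_rows([
  {"ax": 0,"ay": 0,"az": 0,"dx": 0,"dy": -0.04,"dz": 0,"hand": 0.25},
  {"ax": 0,"ay": 0,"az": 0,"dx": 0,"dy": -0.11,"dz": 0,"hand": 0.28},
  {"ax": 0,"ay": 0,"az": 0,"dx": 0,"dy": -0.2,"dz": 0,"hand": 0.3},
  {"ax": 0,"ay": 0,"az": 0,"dx": 0,"dy": -0.2,"dz": 0,"hand": 0.3},
])

```text
clock: 11.4
eef_pos: [566.7, -73.3, 14.8]
tool_rot: [3.139, 0.001, 1.541]
force: [-0.7, -1.5, 8.5]
width: 60.0
gripper_force: 12.6
```

```bash
python3 -c "from h import *; st()"
```

```text
t 11.4 clamp xy [-58.81 -11.22] z 14.801868652795951 rot [3.14 0.   1.54] F clampx,y [-1.5  0.7] [-0.74 -1.53  8.51] w 59.953572311220654 gf 12.564466930925846
```

Both handles are touched and balanced (net 0.7 N). The upward force comes from the pads' forward swing, so I'll raise the tool along with the closing.

Call:
send_rows([
  {"ax": 0,"ay": 0,"az": 0,"dx": 0,"dy": -0.04,"dz": -0.05,"hand": 0.31},
  {"ax": 0,"ay": 0,"az": 0,"dx": 0,"dy": -0.09,"dz": -0.09,"hand": 0.32},
  {"ax": 0,"ay": 0,"az": 0,"dx": 0,"dy": -0.13,"dz": -0.12,"hand": 0.33},
  {"ax": 0,"ay": 0,"az": 0,"dx": 0,"dy": -0.17,"dz": -0.14,"hand": 0.34},
])

```text
clock: 11.8
eef_pos: [564.1, -73.0, 15.3]
tool_rot: [3.141, 0.001, 1.543]
force: [0.6, -2.7, 4.4]
width: 56.3
gripper_force: 10.6
```

```bash
python3 -c "from h import *; st()"
```

```text
t 11.8 clamp xy [-58.6   -8.55] z 15.33721446367088 rot [3.14 0.   1.54] F clampx,y [-2.7 -0.7] [ 0.58 -2.74  4.35] w 56.32413406698888 gf 10.561829376965761
```

Call:
send_rows([
  {"ax": 0,"ay": 0,"az": 0,"dx": 0,"dy": -0.04,"dz": -0.03,"hand": 0.35},
  {"ax": 0,"ay": 0,"az": 0,"dx": 0,"dy": -0.08,"dz": -0.06,"hand": 0.36},
  {"ax": 0,"ay": 0,"az": 0,"dx": 0,"dy": -0.12,"dz": -0.08,"hand": 0.37},
  {"ax": 0,"ay": 0,"az": 0,"dx": 0,"dy": -0.16,"dz": -0.1,"hand": 0.38},
])

```text
clock: 12.2
eef_pos: [562.7, -73.1, 16.0]
tool_rot: [3.141, 0.001, 1.542]
force: [1.1, -3.5, 3.0]
width: 53.4
gripper_force: 16.8
```

```bash
python3 -c "from h import *; st()"
```

```text
t 12.2 clamp xy [-58.67  -7.15] z 16.024794229439795 rot [3.14 0.   1.54] F clampx,y [-3.5 -1.2] [ 1.13 -3.54  2.97] w 53.441133692281355 gf 16.84252705425024
```

Call:
send_rows([
  {"ax": 0,"ay": 0,"az": 0,"dx": 0,"dy": -0.03,"dz": -0.03,"hand": 0.39},
  {"ax": 0,"ay": 0,"az": 0,"dx": 0,"dy": -0.07,"dz": -0.05,"hand": 0.4},
  {"ax": 0,"ay": 0,"az": 0,"dx": 0,"dy": -0.11,"dz": -0.07,"hand": 0.41},
  {"ax": 0,"ay": 0,"az": 0,"dx": 0,"dy": -0.15,"dz": -0.09,"hand": 0.42},
])

```text
clock: 12.6
eef_pos: [560.9, -73.0, 16.6]
tool_rot: [3.141, 0.001, 1.542]
force: [2.2, -4.8, 2.3]
width: 49.8
gripper_force: 12.9
```

```bash
python3 -c "from h import *; st()"
```

```text
t 12.6 clamp xy [-58.64  -5.37] z 16.64643668906251 rot [3.14 0.   1.54] F clampx,y [-4.8 -2.4] [ 2.22 -4.85  2.34] w 49.78978959418667 gf 12.916064132004976
```

Call:
send_rows([
  {"ax": 0,"ay": 0,"az": 0,"dx": 0,"dy": -0.02,"dz": -0.02,"hand": 0.43},
  {"ax": 0,"ay": 0,"az": 0,"dx": 0,"dy": -0.06,"dz": -0.04,"hand": 0.44},
  {"ax": 0,"ay": 0,"az": 0,"dx": 0,"dy": -0.1,"dz": -0.06,"hand": 0.45},
  {"ax": 0,"ay": 0,"az": 0,"dx": 0,"dy": -0.14,"dz": -0.08,"hand": 0.46},
])

```text
clock: 13.0
eef_pos: [559.1, -72.9, 17.2]
tool_rot: [-3.141, 0.001, 1.543]
force: [0.8, -5.1, 0.9]
width: 46.5
gripper_force: 8.3
```

```bash
python3 -c "from h import *; st()"
```

```text
t 13.0 clamp xy [-58.65  -3.55] z 17.194535686795643 rot [-3.14  0.    1.54] F clampx,y [-5.1 -1. ] [ 0.8  -5.14  0.85] w 46.528779095695135 gf 8.291104431264102
```

Call:
send_rows([
  {"ax": 0,"ay": 0,"az": 0,"dx": 0,"dy": -0.03,"dz": -0.02,"hand": 0.47},
  {"ax": 0,"ay": 0,"az": 0,"dx": 0,"dy": -0.07,"dz": -0.04,"hand": 0.48},
  {"ax": 0,"ay": 0,"az": 0,"dx": 0,"dy": -0.11,"dz": -0.05,"hand": 0.49},
  {"ax": 0,"ay": 0,"az": 0,"dx": 0,"dy": -0.14,"dz": -0.06,"hand": 0.498},
])

```text
clock: 13.4
eef_pos: [557.4, -72.8, 17.6]
tool_rot: [-3.14, 0.001, 1.543]
force: [0.7, -5.4, 0.0]
width: 42.8
gripper_force: 3.8
```

```bash
python3 -c "from h import *; st()"
```

```text
t 13.4 clamp xy [-58.53  -1.86] z 17.60037695520338 rot [-3.14  0.    1.54] F clampx,y [-5.4 -0.8] [ 0.66 -5.45  0.  ] w 42.75546486459479 gf 3.780251231510192
```

Call:
send_rows([
  {"ax": 0,"ay": 0,"az": 0,"dx": 0,"dy": -0.03,"dz": -0.01,"hand": 0.506},
  {"ax": 0,"ay": 0,"az": 0,"dx": 0,"dy": -0.06,"dz": -0.02,"hand": 0.512},
  {"ax": 0,"ay": 0,"az": 0,"dx": 0,"dy": -0.08,"dz": -0.03,"hand": 0.518},
  {"ax": 0,"ay": 0,"az": 0,"dx": 0,"dy": -0.08,"dz": -0.03,"hand": 0.518},
])

```text
clock: 13.8
eef_pos: [556.5, -71.4, 17.9]
tool_rot: [-3.14, -0.001, 1.543]
force: [-1.9, -3.1, -1.9]
width: 41.2
gripper_force: 2.1
```

```bash
python3 -c "from h import *; st()"
```

```text
t 13.8 clamp xy [-57.17  -0.95] z 17.947009194780353 rot [-3.14 -0.    1.54] F clampx,y [-3.1  1.8] [-1.88 -3.07 -1.86] w 41.22984096047984 gf 2.1058216676465236
```

I've used the ten views, so from here I measure handle angles numerically.

```bash
cat >> h.py <<'E'
def handles(g,rmax=330):
    yd=np.array([-.9995,.030]);xd=np.array([.030,.9995]);O=np.array([557.3,-14.2])
    m=cv2.inRange(hsv(g),np.array(BL[0],np.uint8),np.array(BL[1],np.uint8)); m[rmax:]=0
    n,l,s,c=cv2.connectedComponentsWithStats(m)
    for i in np.argsort(-s[1:,4])[:4]+1:
        if s[i,4]<100: continue
        W=np.array([[(q[:2]-O)@xd,(q[:2]-O)@yd] for q in (onz(g,p,42) for p in np.argwhere(l==i)[:,::-1])],np.float32)
        v=cv2.fitLine(W,cv2.DIST_L2,0,.01,.01).ravel(); print("handle",s[i],"slope",np.arctan(v[1]/v[0]).round(3),"y at x=-30:",(v[3]+(-30-v[2])*v[1]/v[0]).round(1),"y at -45",(v[3]+(-45-v[2])*v[1]/v[0]).round(1),"xmin",W[:,0].min())
E
python3 - <<'E'
from h import *
for n in("w6","w7"): handles(load(f"pics/{n}.npz"))
g=get_image("wrist");np.savez("pics/w8.npz",**g);handles(g);st()
E
```

```text
handle [242 144  10  68 615] slope -0.004 y at x=-30: 14.7 y at -45 14.7 xmin -75.67162
handle [279 144  32  60 568] slope 0.411 y at x=-30: -24.5 y at -45 -31.1 xmin -67.63313
handle [ 189  200   35  130 3557] slope -0.009 y at x=-30: 13.8 y at -45 13.9 xmin -67.73257
handle [ 280  200   77  130 3331] slope 0.415 y at x=-30: -25.1 y at -45 -31.7 xmin -67.63111
handle [ 223  199   29  131 3223] slope -0.002 y at x=-30: 14.0 y at -45 14.1 xmin -70.16278
handle [ 296  199   31  131 3135] slope 0.094 y at x=-30: -13.7 y at -45 -15.1 xmin -70.02672
t 13.85 clamp xy [-57.22  -0.97] z 17.945235943186624 rot [-3.14 -0.    1.54] F clampx,y [-2.3  1.2] [-1.23 -2.25 -1.25] w 41.24925943184144 gf 2.137954659992829
```

Call:
send_rows([
  {"ax": 0,"ay": 0,"az": 0,"dx": 0,"dy": -0.03,"dz": -0.01,"hand": 0.525},
  {"ax": 0,"ay": 0,"az": 0,"dx": 0,"dy": -0.06,"dz": -0.02,"hand": 0.532},
  {"ax": 0,"ay": 0,"az": 0,"dx": 0,"dy": -0.09,"dz": -0.03,"hand": 0.539},
  {"ax": 0,"ay": 0,"az": 0,"dx": 0,"dy": -0.09,"dz": -0.03,"hand": 0.539},
])

```text
clock: 14.25
eef_pos: [555.7, -71.1, 18.5]
tool_rot: [-3.141, -0.001, 1.543]
force: [-2.8, 0.1, -1.2]
width: 39.3
gripper_force: 1.5
```

Run:
```python
from h import *
g=get_image("wrist");handles(g);st()
```

```text
handle [ 226  199   28  131 3189] slope -0.001 y at x=-30: 14.1 y at -45 14.1 xmin -70.278275
handle [ 292  199   27  131 3056] slope 0.006 y at x=-30: -11.1 y at -45 -11.2 xmin -70.16945
t 14.3 clamp xy [-56.99  -0.12] z 18.459693063080152 rot [-3.14 -0.    1.54] F clampx,y [0.5 3.6] [-3.54  0.63 -1.72] w 39.23709647717467 gf 1.6047967225313187
```

Snapped over centre: the moving handle's slope is 0.006, i.e. joint ≈ 0.41, and the forces are small. Let go, lift clear and check the lock.

Call:
send_rows([
  {"ax": 0,"ay": 0,"az": 0,"dx": 0,"dy": 0.1,"dz": 0,"hand": 0.48},
  {"ax": 0,"ay": 0,"az": 0,"dx": 0,"dy": 0.15,"dz": 0,"hand": 0.35},
  {"ax": 0,"ay": 0,"az": 0,"dx": 0,"dy": 0.2,"dz": 0,"hand": 0.25},
  {"ax": 0,"ay": 0,"az": 0,"dx": 0,"dy": 0.2,"dz": 0,"hand": 0.25},
  {"ax": 0,"ay": 0,"az": 0,"dx": 0,"dy": 0.2,"dz": -2,"hand": 0.25},
  {"ax": 0,"ay": 0,"az": 0,"dx": 0,"dy": 0.2,"dz": -6,"hand": 0.25},
  {"ax": 0,"ay": 0,"az": 0,"dx": 0,"dy": 0.2,"dz": -11,"hand": 0.4},
  {"ax": 0,"ay": 0,"az": 0,"dx": -2,"dy": 0.8,"dz": -13,"hand": 0.7},
  {"ax": 0,"ay": 0,"az": 0,"dx": -5,"dy": 1.8,"dz": -14,"hand": 1},
  {"ax": 0,"ay": 0,"az": 0,"dx": -8.4,"dy": 2.6,"dz": -14,"hand": 1},
])

```text
clock: 15.3
eef_pos: [582.2, -156.7, 161.4]
tool_rot: [3.136, 0.0, 1.545]
force: [0.5, -0.1, 0.7]
width: 8.1
gripper_force: 0.0
```

Call:
send_rows([
  {"ax": 0,"ay": 0,"az": 0,"dx": 0,"dy": 0,"dz": 0,"hand": 1},
  {"ax": 0,"ay": 0,"az": 0,"dx": 0,"dy": 0,"dz": 0,"hand": 1},
  {"ax": 0,"ay": 0,"az": 0,"dx": 0,"dy": 0,"dz": 0,"hand": 1},
])

```text
clock: 15.6
eef_pos: [579.8, -155.2, 158.5]
tool_rot: [-3.141, -0.001, 1.544]
force: [0.4, -0.3, -0.2]
width: 0.3
gripper_force: 0.0
```

Run:
```python
from h import *
g=get_image("wrist");np.savez("pics/w9.npz",**g);handles(g);st()
yd=np.array([-.9995,.030]);xd=np.array([.030,.9995]);O=np.array([557.3,-14.2])
print([(a,b,np.round([(q[:2]-O)@xd,(q[:2]-O)@yd],1)) for a,c,b in blobs(g,"red",60) for q in [onz(g,c,50)]])
w=load("pics/w6.npz")
# plug head length along y: before/after from lime blob
for x in (w,g): print("lime",[(a,b) for a,c,b in blobs(x,"lime",30)])
T=get_image("top");print([ (a,c) for a,c,b in blobs(T,"lime",5)])
```

```text
handle [ 211   27   18   95 1210] slope 0.008 y at x=-30: 14.0 y at -45 13.9 xmin -76.294975
handle [ 248   27   15   95 1148] slope 0.006 y at x=-30: -11.5 y at -45 -11.5 xmin -76.20868
t 15.65 clamp xy [-139.92  -26.74] z 158.5195572504524 rot [-3.14 -0.    1.54] F clampx,y [-0.2  1.5] [-1.46 -0.12 -0.56] w -0.05872910325911621 gf 0.0
[(2843, array([514,  89,  46,  79], dtype=int32), array([ -81.4, -217.3])), (1006, array([235, 110,  13, 111], dtype=int32), array([-108.6,    0.1])), (495, array([232,  45,  15,  47], dtype=int32), array([-39.2,   0. ]))]
lime [(491, array([300,  17,  18,  34], dtype=int32))]
lime [(553, array([  0, 363,  71,  17], dtype=int32))]
[(170, array([ 61.8, 301.1])), (15, array([268.1, 207.6])), (6, array([  9.3, 177.3]))]
```

The pliers stay locked on their own. Now down beside the paddle.

Call:
send_rows([
  {"ax": 0,"ay": 0,"az": 0,"dx": -0.1,"dy": 0,"dz": 4,"hand": 1},
  {"ax": 0,"ay": 0,"az": 0,"dx": -0.1,"dy": 0,"dz": 8,"hand": 1},
  {"ax": 0,"ay": 0,"az": 0,"dx": -0.1,"dy": 0,"dz": 10.5,"hand": 1},
  {"ax": 0,"ay": 0,"az": 0,"dx": -0.1,"dy": 0,"dz": 12,"hand": 1},
  {"ax": 0,"ay": 0,"az": 0,"dx": -0.1,"dy": 0,"dz": 12.6,"hand": 1},
  {"ax": 0,"ay": 0,"az": 0,"dx": -0.1,"dy": 0,"dz": 12.6,"hand": 1},
  {"ax": 0,"ay": 0,"az": 0,"dx": -0.1,"dy": -0.3,"dz": 12.6,"hand": 1},
  {"ax": 0,"ay": 0,"az": 0,"dx": -0.1,"dy": -0.6,"dz": 12.6,"hand": 1},
])

```text
clock: 16.5
eef_pos: [574.7, -157.6, 33.9]
tool_rot: [3.139, 0.0, 1.543]
force: [-0.3, -0.3, 0.3]
width: -0.2
gripper_force: 0.0
```

```bash
python3 -c "from h import *; st()"
```

```text
t 16.5 clamp xy [-142.78  -21.66] z 33.938757513579084 rot [3.14 0.   1.54] F clampx,y [-0.3  0.3] [-0.3  -0.31  0.33] w -0.1667562040276443 gf 0.0
```

Push the paddle towards clamp +y in 2 mm rows.

Call:
send_rows([
  {"ax": 0,"ay": 0,"az": 0,"dx": 0.1,"dy": -0.2,"dz": 0,"hand": 1},
  {"ax": 0,"ay": 0,"az": 0,"dx": 0.1,"dy": -0.4,"dz": 0,"hand": 1},
  {"ax": 0,"ay": 0,"az": 0,"dx": 0.1,"dy": -0.6,"dz": 0,"hand": 1},
  {"ax": 0,"ay": 0,"az": 0,"dx": 0.1,"dy": -0.8,"dz": 0,"hand": 1},
  {"ax": 0,"ay": 0,"az": 0,"dx": 0.1,"dy": -1.0,"dz": 0,"hand": 1},
])

```text
clock: 17.0
eef_pos: [565.1, -156.3, 33.0]
tool_rot: [3.139, 0.0, 1.543]
force: [2.3, -0.3, 0.9]
width: 0.1
gripper_force: 1.4
```

```bash
python3 -c "
from h import *
st(); g=get_image('wrist'); handles(g,200)"
```

```text
t 17.0 clamp xy [-141.75  -12.07] z 33.026730312693886 rot [3.14 0.   1.54] F clampx,y [-0.2 -2.3] [ 2.33 -0.26  0.92] w 0.08200597676939013 gf 1.3847637914295774
handle [ 188    0   34  135 3644] slope -0.006 y at x=-30: 14.0 y at -45 14.1 xmin -76.38388
handle [ 261    0   26  136 3298] slope -0.005 y at x=-30: -11.0 y at -45 -11.0 xmin -76.72207
```

Call:
send_rows([
  {"ax": 0,"ay": 0,"az": 0,"dx": 0,"dy": -0.2,"dz": 0,"hand": 1},
  {"ax": 0,"ay": 0,"az": 0,"dx": 0,"dy": -0.4,"dz": 0,"hand": 1},
  {"ax": 0,"ay": 0,"az": 0,"dx": 0,"dy": -0.6,"dz": 0,"hand": 1},
  {"ax": 0,"ay": 0,"az": 0,"dx": 0,"dy": -0.7,"dz": 0,"hand": 1},
])

```text
clock: 17.45
eef_pos: [555.9, -155.8, 32.5]
tool_rot: [-3.14, -0.0, 1.543]
force: [0.2, 0.5, 0.6]
width: 0.1
gripper_force: 0.5
```

```bash
python3 -c "
from h import *
st(); g=get_image('wrist'); handles(g,200)"
```

```text
t 17.45 clamp xy [-141.6    -2.88] z 32.46619254147637 rot [-3.14 -0.    1.54] F clampx,y [ 0.5 -0.2] [0.22 0.54 0.56] w 0.0899807877639154 gf 0.47767883457709104
handle [ 318    0   62  118 3516] slope 0.393 y at x=-30: -22.0 y at -45 -28.2 xmin -69.71673
handle [ 214    0   31  136 3505] slope -0.004 y at x=-30: 14.2 y at -45 14.3 xmin -76.55422
```

Sprung open. Back off, lift and check the part from above.

Call:
send_rows([
  {"ax": 0,"ay": 0,"az": 0,"dx": 0,"dy": 0.6,"dz": 0,"hand": 1},
  {"ax": 0,"ay": 0,"az": 0,"dx": 0,"dy": 1.4,"dz": 0,"hand": 1},
  {"ax": 0,"ay": 0,"az": 0,"dx": 0,"dy": 2.2,"dz": 0,"hand": 1},
  {"ax": 0,"ay": 0,"az": 0,"dx": 0,"dy": 2.4,"dz": -2,"hand": 1},
  {"ax": 0,"ay": 0,"az": 0,"dx": 0,"dy": 2.4,"dz": -6,"hand": 1},
  {"ax": 0,"ay": 0,"az": 0,"dx": 0,"dy": 2.4,"dz": -11,"hand": 1},
  {"ax": 0,"ay": 0,"az": 0,"dx": 4,"dy": 2.0,"dz": -14,"hand": 1},
  {"ax": 0,"ay": 0,"az": 0,"dx": 9,"dy": 1.5,"dz": -15,"hand": 1},
  {"ax": 0,"ay": 0,"az": 0,"dx": 13,"dy": 1,"dz": -15,"hand": 1},
  {"ax": 0,"ay": 0,"az": 0,"dx": 15,"dy": 1,"dz": -15,"hand": 1},
])

```text
clock: 18.5
eef_pos: [571.0, -0.8, 183.8]
tool_rot: [3.141, -0.003, 1.548]
force: [-0.8, -0.4, -1.2]
width: -0.2
gripper_force: 0.0
```

Call:
send_rows([
  {"ax": 0,"ay": 0,"az": 0,"dx": 0,"dy": 0,"dz": 0,"hand": 1},
  {"ax": 0,"ay": 0,"az": 0,"dx": 0,"dy": 0,"dz": 0,"hand": 1},
  {"ax": 0,"ay": 0,"az": 0,"dx": 0,"dy": 0,"dz": 0,"hand": 1},
])

```text
clock: 18.8
eef_pos: [571.3, -8.3, 182.3]
tool_rot: [-3.141, 0.001, 1.54]
force: [-0.5, -0.4, -0.2]
width: 0.0
gripper_force: 0.0
```

Run:
```python
from h import *
g=get_image("wrist");np.savez("pics/w10.npz",**g);cv2.imwrite("pics/w10.png",g["pixels"][:,:,::-1]);handles(g);st()
yd=np.array([-.9995,.030]);xd=np.array([.030,.9995]);O=np.array([557.3,-14.2])
cl=lambda M:np.round([(M[:2]-O)@xd,(M[:2]-O)@yd],1)
for n,x in(("before",load("pics/w6.npz")),("after",g)):
    H=hsv(x);p0=proj(x,[[O[0]+75*xd[0]+y*yd[0],O[1]+75*xd[1]+y*yd[1],46] for y in(50,-60)]) 
    c0,c1=sorted(p0[:,0].round().astype(int)); r=int(round(p0[:,1].mean())); print(n,"cols",c0,c1,"row",r)
    lm=cv2.inRange(H,np.array((28,120,60),np.uint8),np.array((52,255,255),np.uint8)); P=np.argwhere(lm[max(r-40,0):r+40,c0:c1])[:,::-1]+[c0,max(r-40,0)]
    W=np.array([cl(onz(x,p,46)) for p in P]); print(" lime clamp x",W[:,0].min(),W[:,0].max(),"y",W[:,1].min(),W[:,1].max())
    pts=[proj(x,[[*(O+75*xd+y*yd),46]])[0] for y in np.arange(50,-62,-2)]
    print(" ",[(int(y),H[int(round(v)),int(round(u))].tolist()) for y,(u,v) in zip(np.arange(50,-62,-2),pts) if 0<=v<420 and (y>26 or y<-26)])
```

```text
handle [278 218  31  54 533] slope 0.414 y at x=-30: -25.1 y at -45 -31.7 xmin -66.78343
handle [241 218  11  61 519] slope -0.016 y at x=-30: 14.6 y at -45 14.8 xmin -74.15655
t 18.85 clamp xy [  6.26 -13.74] z 182.26897196778754 rot [-3.14  0.    1.54] F clampx,y [-0.3  0.3] [-0.34 -0.27 -0.22] w 0.056512592299723094 gf 0.0
before cols 198 338 row 30
 lime clamp x 60.4 84.5 y -43.9 -30.4
  [(50, [103, 11, 208]), (48, [107, 11, 214]), (46, [107, 10, 184]), (44, [120, 5, 97]), (42, [120, 5, 94]), (40, [120, 8, 91]), (38, [120, 10, 50]), (36, [18, 103, 138]), (34, [18, 110, 220]), (32, [0, 5, 98]), (30, [120, 5, 99]), (28, [130, 8, 100]), (-28, [135, 10, 101]), (-30, [41, 97, 134]), (-32, [36, 245, 233]), (-34, [34, 244, 236]), (-36, [34, 244, 236]), (-38, [38, 242, 195]), (-40, [36, 244, 232]), (-42, [37, 245, 233]), (-44, [34, 177, 189]), (-46, [19, 112, 214]), (-48, [18, 111, 214]), (-50, [19, 112, 214]), (-52, [18, 113, 213]), (-54, [18, 109, 136]), (-56, [150, 8, 34]), (-58, [15, 14, 37]), (-60, [150, 6, 41])]
after cols 197 335 row 113
 lime clamp x 63.6 85.0 y -32.7 -26.4
  [(50, [105, 10, 204]), (48, [105, 10, 209]), (46, [103, 10, 174]), (44, [110, 7, 108]), (42, [110, 8, 94]), (40, [120, 8, 95]), (38, [150, 5, 51]), (36, [130, 8, 93]), (34, [120, 5, 98]), (32, [120, 5, 98]), (30, [130, 8, 98]), (28, [130, 8, 98]), (-28, [37, 245, 231]), (-30, [36, 244, 237]), (-32, [35, 252, 195]), (-34, [18, 111, 216]), (-36, [19, 109, 219]), (-38, [19, 109, 219]), (-40, [19, 110, 220]), (-42, [19, 110, 220]), (-44, [19, 110, 220]), (-46, [19, 110, 220]), (-48, [19, 108, 220]), (-50, [20, 105, 229]), (-52, [20, 103, 233]), (-54, [18, 107, 140]), (-56, [13, 59, 39]), (-58, [0, 7, 37]), (-60, [15, 12, 41])]
```

The lime part is now 6.3 mm long (13.5 before), so only the plug head shows and the plug is home. The tube lies in the forks, the pliers are open and the arm is clear.

```bash
python3 -c "from cell import *; print(finish_job())"
```

```text
the job is handed in; nothing more can be done
None
```

The job is done and handed in: the plug is pressed home, the pliers locked by themselves and were released with the lever, and the part lies in its forks, finished at about 19 s of the 72 s allowed.

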